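Fasten the filter cover with its quarter-turn stud

ROBOT

A 7-joint arm with a two-finger parallel gripper is mounted at the origin on the work surface. World frame = base frame: x ahead of the robot, y to its left, z up, the work surface at z = 0. Lengths are in m, angles in rad, forces in N, time in s.
With the tool pointing down it reaches from about 0.4 to 0.85 m from the base axis. Payload 10.4 kg.
Tool frame: the origin (TCP) lies at the very end of the fingers, on their centre line; the grasp point (between the pads) lies r.pinch_z behind it (r.pinch_z is the distance from the TCP to the grasp point, in m); z points along the fingers, x is the direction in which the jaws open and shut, and the axes are right-handed (so a half turn about z gives the same grasp; the last joint's range is limited). The gripper opens to 87 mm and grips with 3 to 60 N. Pads are 19 mm wide; open, the fingers measure 117 mm over their backs; the gripper's body (75 mm by 190 mm) begins 51 mm behind the grasp point.
Start: joints at [-1.163, 0.332, -0.065, 1.46, 0.022, 1.35, -0.088], TCP at [0.261, 0.568, 0.194] pointing down, gripper open.
Joint ranges: [-2.6, 2.6], [-0.5, 2.12], [-1.47, 1.34], [0.16, 2.42], [-1.27, 4.41], [0.06, 2.06], [-2.6, 2.6]. Speed limits (rad/s): [2.22, 2.22, 2.79, 2.79, 3.14, 3.14, 3.14].

INTERFACE

Orientations are given as a unit quaternion [x, y, z, w].
In Python, from bench import r gives the robot as it stands.
- The arm moves only by the tool carry_out, never from a script. Its argument "increments" is text: rows parted by semicolons, each of 7 numbers parted by spaces: the turn, a rotation vector about the tool's x, y, z in degrees, then the shift along the tool's x, y, z in m, then the finger opening in m, from 0 to 0.087. A call has exactly 5 rows; each row is the pose to reach, as a shift and turn from the pose measured when the call began, along the tool's axes at that moment; what a row does not reach only later rows make up. A row lasts 1/8 s, in which the tool goes at most 62.5 mm and 10.7 degrees, less where a joint would pass 70% of its speed; a pose out of reach is approached as far as the arm can. A call with a gripper value outside its range is refused whole. The fingers move at their own pace and stop on an object; "squeeze" is the grip in N (left out, the last holds). Time passes only in rows, so rows that repeat a pose let the fingers close, or fill a call up. It gives the time, the measured TCP pose, the force and the opening at its end, in the units of the state.
- r.read_state(): the state, without advancing time (a new reading comes with each control period).
- r.camera(name): name is "scene" or "top" or "wrist"; returns (picture, depth): 420x560x3 uint8, blue, green, red; 420x560 float32, m along the optical axis (not along the pixel's ray), 0 where there is no reading.
- r.camera_model(name): a dict with "K" (3x3 intrinsics, pixels), "extrinsics" (4x4, takes a point from camera to world coordinates). Camera axes: x right, y down, z forward; pixel columns grow to the right and rows downward; lengths in m; the calibration is good to about 2 mm. The wrist camera is an equidistant fisheye: a pixel r from the principal point sees the ray r / f radians off the axis. A picture is of the moment at which its call begins: read the wrist's pose just before it. camera_model takes no time and is no camera call; for the wrist camera it gives the pose at the moment of the call.
- r.close_job(): hands the job in, once; it reports no verdict.
The state is a dict: "time": time; "joint_positions": joint angles; "joint_vel": joint speeds; "joint_torque": joint torques, N m; "ee_pos": TCP position; "eef_rot": TCP orientation; "ft_force": force on the tool from outside, world axes, zero at the start; "torque": the same for the moment, N m; "width": finger opening in m.
Only numpy, scipy, OpenCV 4.12 (cv2) and the standard library are available. Lean on these libraries where they do the work, as an engineer would, in place of code of your own. Each camera call takes 0.05 s, during which the arm holds its last target.

TASK

Take the T-handled quarter-turn stud out of the parts stand and put it into the keyed hole of the filter unit's cover. Press it gently down against its spring, turn it a quarter turn clockwise until it catches, and let go of it so that it stays locked. Leave the other plugs and the things on the table where they are.

Things in the scene. Friction and masses are not known exactly. Their poses are not given: they have to be found in the camera images.
- stud_mid (a point): Centre of the T grip of the loose quarter-turn stud, which hangs upright by its flange in one of the stand's three holes. Aluminium head, about 80 g. The grip is an upright bar 32 mm long (x), 12 mm thick (y), 30 mm tall (z up); its foot, 15 mm below this point, stands on a round flange 36 mm across and 5 mm thick.
- stud_pin (a point): Centre of the stud's steel cross pin, 43.5 mm below stud_mid: 5 mm round bar, 24 mm from end to end, along x (parallel to the grip bar). Above it a round shank 11 mm across runs up to the flange; below it a flat-ended pilot 8 mm across reaches 9 mm further down.
- stud: The same stud; origin at the centre of its flange's underside, 20 mm below stud_mid; same axes.
- keyhole (a point): Centre of the keyed hole in the unit's cover, level with the cover's upper face, 90 mm above the table. Round, 34 mm across; recessed in it, 2 to 9 mm down (differs each time, not measured), is the steel top of a receptacle with a keyway along this x: 9.4 mm wide, 26 mm long, 13 mm across the middle for the shank. The pin goes down only through the keyway, either way round.
- spring (a point): Point 18 mm below keyhole, same axes: mean height of the spring plunger 12.5 mm under the receptacle's top, which the pilot meets. 3 N at first touch, then 0.9 N per mm; bottoms hard after 8.8 mm (11 N). The pin can turn only when it is pressed 6.8 mm or more (9.1 N); otherwise walls block it. Press by feel with 10 to 14 N; over 20 N between stud and unit is damage.
- unit: White filter unit, fixed, 200 (x) x 280 (y) x 90 mm, aluminium cover on top; origin at the centre of its underside. Keyed hole at x 0, y +60 mm. A stud already fastened stands at x 0, y -80 mm, 45 mm tall, its bar along y. Two low hooks and a spigot at the far (+x) side.
- catch (a point): On the axis of the keyed hole, 31.5 mm above the cover, same axes as keyhole: mean place of stud_mid when caught (up to 4 mm higher or lower). Pressed in, the stud turns clockwise seen from above (the other way is blocked) by 90 degrees, till its bar lies along this y; a stop is about 10 degrees further. Then let up: the spring lifts the pin into the catch, plunger still 3 mm down.
- stand: Grey block 200 (x) x 70 (y) x 45 mm tall, fixed, with three square 28 mm through holes in a row along x at -60, 0 and +60 mm. Origin at the centre of its underside. The stud and two other plugs hang in the holes in any order, flanges on the upper face.
- knob_plug_mid (a point): Bystander: round plug in the stand, aluminium flange with a black round knob 26 mm across. Leave it in its hole.
- disc_plug_mid (a point): Bystander: round plug in the stand, aluminium flange with a thin neck and a flat disc 32 mm across on top. Leave it in its hole.
- canister_a: Bystander: steel sample canister, 90 mm across, 130 mm tall, on the right of the table.
- canister_b: Bystander: a second steel canister of that size.
- pump_bottle: Bystander: white hand-gel bottle with a pump head, 50 x 70 mm, 160 mm tall, on the left of the table.
- jar: Bystander: small jar, 50 mm across, 60 mm tall, at the back.
- gasket: Bystander: black rubber ring 60 mm across, 6 mm thick, left of the stand.
- marker: Bystander: green marker pen 120 mm long, lying between the unit and the stand.
- screwdriver: Bystander: screwdriver lying at the front left of the table.
Mind the look-alikes: they are no part of the job. Leave any red look-alike of the stud alone.

How it is judged:
On the way, in this order (a step that is already met when the one before it is completed fails the run):
1. the stud stands in the keyhole with its cross pin well down in the keyway, grip bar still along it (horizontal distance between stud_mid and keyhole below 0.006 m and angle between stud_mid's own z axis and vertical below 0.2 rad and z of stud_mid in the frame of keyhole below 0.0355 m and angle between the x axis of stud_mid and the x axis of keyhole, either way round below 0.22 rad), for 0.1 s.
2. the stud, pressed in, is turned a quarter turn (horizontal distance between stud_mid and keyhole below 0.006 m and angle between stud_mid's own z axis and vertical below 0.2 rad and z of stud_mid in the frame of keyhole between 0.016 and 0.036 m and angle between the x axis of stud_mid and the y axis of keyhole, either way round below 0.2 rad), for 0.1 s.
At the end, for the whole second after the job is handed in: The stud stands in the keyed hole (within 6 mm of its centre, tilted less than 0.2 rad), its grip bar turned square to the keyway (within 0.2 rad), lifted by the spring into its catch (grip centre 26 to 36 mm above the cover's face), at rest and let go (horizontal distance between stud_mid and keyhole below 0.006 m and angle between stud_mid's own z axis and vertical below 0.2 rad and z of stud_mid in the frame of keyhole between 0.026 and 0.036 m and angle between the x axis of stud_mid and the y axis of keyhole, either way round below 0.2 rad and linear speed of stud below 0.01 m/s and angular speed of stud below 0.1 rad/s); the robot touches nothing.
It fails at once if the stud is forced: more than 20 N between it and the filter unit (contact force between stud and unit above 20 N).
It fails at once if a plug in the stand is shifted by more than 20 mm (distance of any of knob_plug_mid, disc_plug_mid from where it was at the start of the episode above 0.02 m).
It fails at once if another thing on the table is shifted by more than 20 mm (distance of any of canister_a, canister_b, pump_bottle, jar, gasket, marker, screwdriver from where it was at the start of the episode above 0.02 m).
It also fails if it takes over 66 s, if anything falls off the work surface, if the arm or the gripper's body presses on something with over 40 N, if the wrist force passes 120 N, or if a joint passes its speed limit or range.

## Working session

There is one attempt and no reset: what is moved stays moved. The work goes in short steps, Python scripts to look and compute and a tool call to move; the robot and the scene stay as the last step left them, time stands still between calls to the robot, and variables do not carry over. Pictures are saved under pics/ and viewed, and the job is handed in when it is done.

Besides the shell and the picture viewer there is one more tool, called after ">>>" as name(argument=value, ...) on one line, values as JSON. carry_out: Moves the arm, as the interface text tells. Its arguments: {"type":"object","properties":{"increments":{"type":"string"},"squeeze":{"type":"number"}},"required":["increments"]}

```bash
ls; mkdir -p pics
python3 - <<'E'
from bench import r
import cv2,numpy as np
print(r.read_state(), r.pinch_z)
for n in ("scene","top","wrist"):
    m=r.camera_model(n); print(n,m)
    p,d=r.camera(n); cv2.imwrite(f"pics/{n}0.png",p); np.save(f"pics/{n}0.npy",d)
E
```

```text
pics
{'time': 0.0, 'joint_positions': array([-1.16257686,  0.33288343, -0.06471318,  1.4609189 ,  0.02159986,
        1.34988738, -0.08850082]), 'joint_vel': array([-1.58720935e-04,  2.75383571e-04, -1.58648764e-03, -1.12525147e-03,
       -5.88698021e-05, -9.67033292e-04,  1.83801439e-03]), 'joint_torque': array([-9.44701128e-06, -6.23264480e+01,  2.45647912e-02, -3.89886975e+01,
       -6.13251259e-02,  3.99833685e-02,  1.41831092e-04]), 'ee_pos': array([0.26083538, 0.56751353, 0.19295748]), 'eef_rot': array([ 8.41898345e-01,  5.39635698e-01, -5.73484060e-04,  4.02695999e-04]), 'ft_force': array([-0.4573046 ,  0.63295417,  0.45390783]), 'torque': array([ 0.00188518, -0.0601457 , -0.01682204]), 'width': 0.08670681269520947} 0.0187
scene {'K': array([[388.34080635,   0.        , 276.67480367],
       [  0.        , 388.34080635, 200.86787104],
       [  0.        ,   0.        ,   1.        ]]), 'extrinsics': array([[-0.89253687,  0.27043491, -0.36089182,  0.92573783],
       [ 0.45096357,  0.54076873, -0.71007115,  0.72256152],
       [ 0.00313099, -0.79651374, -0.60461232,  0.71411
[... 220 characters left out ...]
.        ]]), 'extrinsics': array([[-0.00722145, -0.99753107,  0.06985425,  0.49847874],
       [-0.99978495,  0.00856047,  0.01888846, -0.01342531],
       [-0.01943981, -0.06970282, -0.99737837,  1.22234125],
       [ 0.        ,  0.        ,  0.        ,  1.        ]])}
wrist {'K': array([[325.1922621 ,   0.        , 282.22250579],
       [  0.        , 325.1922621 , 204.12323607],
       [  0.        ,   0.        ,   1.        ]]), 'extrinsics': array([[ 0.41795952,  0.87651483,  0.2388129 ,  0.19606604],
       [ 0.90846485, -0.4029103 , -0.1111526 ,  0.59766208],
       [-0.00120673,  0.26341041, -0.96468311,  0.38474273],
       [ 0.        ,  0.        ,  0.        ,  1.        ]])}
```

View pics/top0.png

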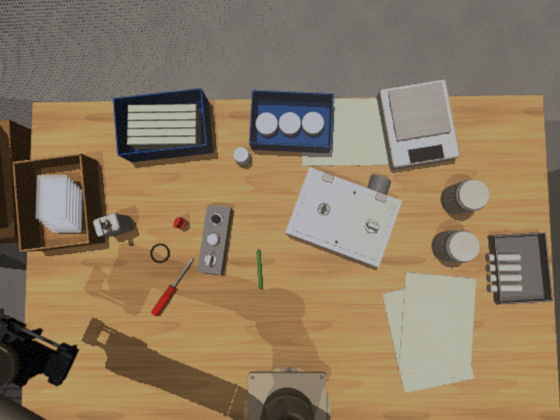

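View pics/scene0.png

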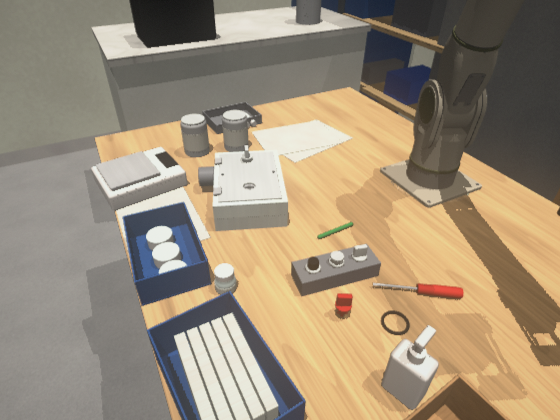

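View pics/wrist0.png

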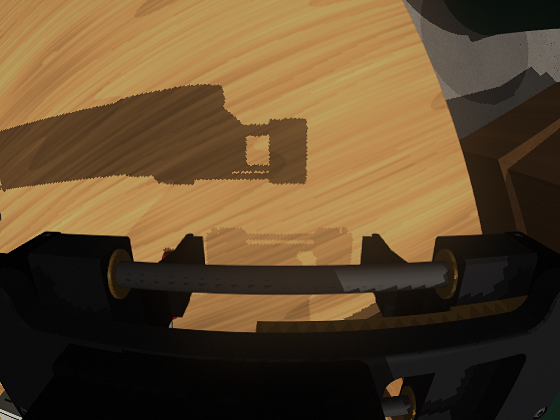

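Run:
```python
import cv2,numpy as np
p=cv2.imread("pics/top0.png")
a=cv2.resize(p[195:285,165:265],None,fx=6,fy=6,interpolation=cv2.INTER_CUBIC)
b=cv2.resize(p[160:270,280:405],None,fx=6,fy=5.4,interpolation=cv2.INTER_CUBIC)
cv2.imwrite("pics/ca.png",a);cv2.imwrite("pics/cb.png",b)
s=cv2.imread("pics/scene0.png")
cv2.imwrite("pics/cs.png",np.vstack([cv2.resize(s[230:320,280:400],(640,300)),cv2.resize(s[140:230,200:300],(640,300))]))
```

```text
(no output)
```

View pics/ca.png

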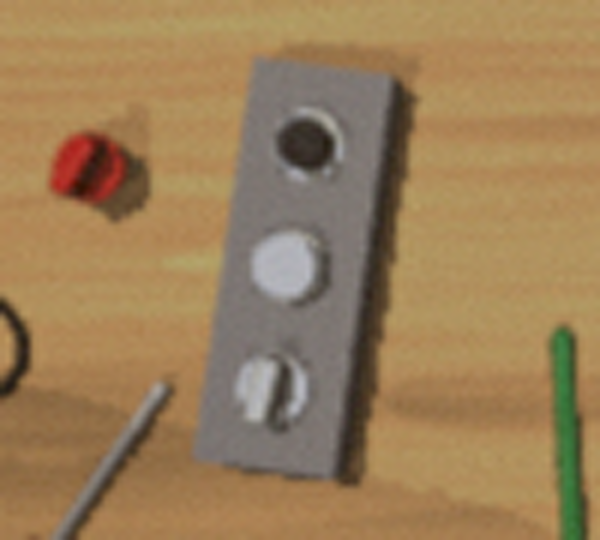

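View pics/cb.png

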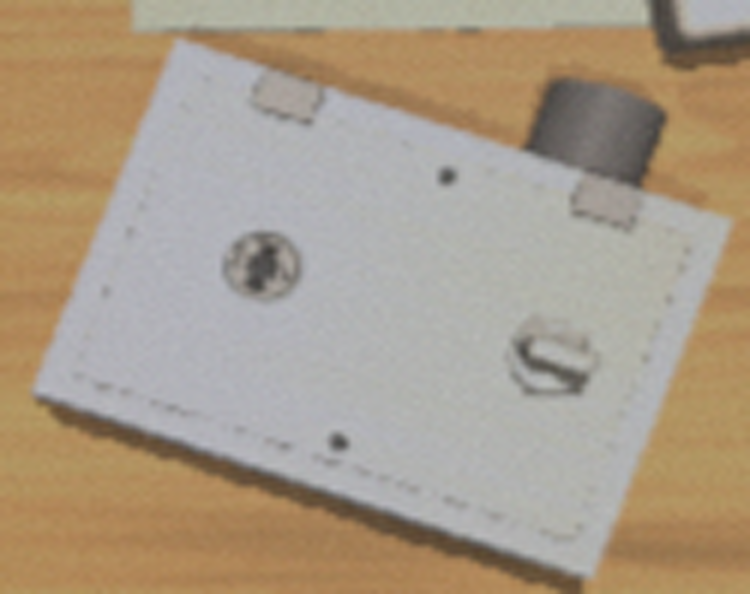

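View pics/cs.png

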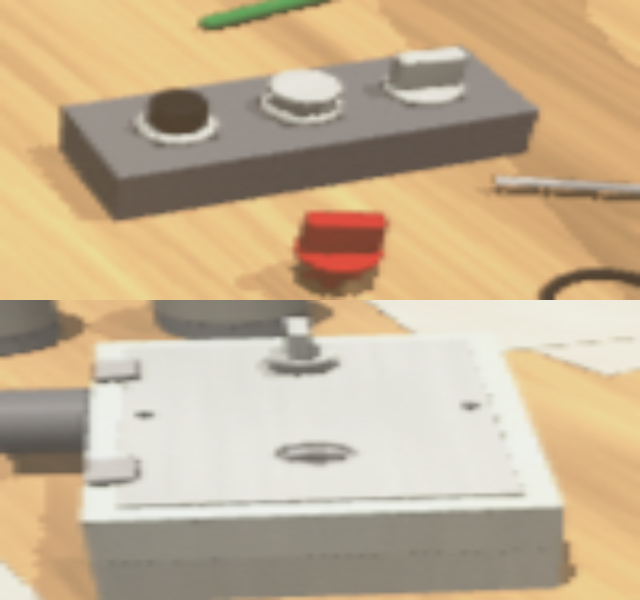

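```bash
cat > h.py <<'E'
import cv2,numpy as np
from scipy.spatial.transform import Rotation as R
def cloud(K,E,d):
    v,u=np.indices(d.shape); 
    X=np.stack([(u-K[0,2])/K[0,0]*d,(v-K[1,2])/K[1,1]*d,d,np.ones_like(d)],-1)
    return (X@E.T)[...,:3]
def ray(K,E,uv,z):
    "pinhole pixel -> world point at height z"
    dr=E[:3,:3]@np.array([(uv[0]-K[0,2])/K[0,0],(uv[1]-K[1,2])/K[1,1],1]); o=E[:3,3]
    return o+dr*(z-o[2])/dr[2]
def rayw(K,E,uv,z):
    "fisheye"
    p=np.array([uv[0]-K[0,2],uv[1]-K[1,2]]); rr=np.hypot(*p); th=rr/K[0,0]
    c=np.r_[p/max(rr,1e-9)*np.sin(th),np.cos(th)]
    dr=E[:3,:3]@c; o=E[:3,3]
    return o+dr*(z-o[2])/dr[2]
def projw(K,E,P):
    c=E[:3,:3].T@(np.asarray(P)-E[:3,3]); th=np.arctan2(np.hypot(c[0],c[1]),c[2]); n=np.hypot(c[0],c[1])
    return np.array([K[0,2]+K[0,0]*th*c[0]/n,K[1,2]+K[0,0]*th*c[1]/n])
E
python3 - <<'E'
from h import *
from bench import r
m=r.camera_model("top");K,E=m["K"],m["extrinsics"]
d=np.load("pics/top0.npy");P=cloud(K,E,d)
for nm,(u0,u1,v0,v1),z0,dz in (("stand",(195,240,198,282),.045,.006),("unit",(280,405,160,270),.09,.006)):
    Q=P[v0:v1,u0:u1].reshape(-1,3); print(nm,np.histogram(Q[:,2],bins=np.arange(-.01,.15,.01)))
    Q=Q[abs(Q[:,2]-z0)<dz]; print(np.median(Q[:,2]))
    rc=cv2.minAreaRect(Q[:,:2].astype(np.float32)*1000);print(rc)
print("stud bar top px", [ray(K,E,u,.045+.035) for u in [(165+263/6,195+390/6)]])
print("hole", ray(K,E,(280+261/6,160+265/5.4),.09), "fastened",ray(K,E,(280+553/6,160+355/5.4),.1))
print("disc", ray(K,E,(165+287/6,195+267/6),.07),"knob", ray(K,E,(165+305/6,195+142/6),.07))
print("kw ends",ray(K,E,(280+258/6,160+290/5.4),.085),ray(K,E,(280+268/6,160+245/5.4),.085))
print("bar ends",ray(K,E,(165+258/6,195+420/6),.08),ray(K,E,(165+267/6,195+360/6),.08))
E
```

```text
stand (array([1042,  996,   34,   37,   59, 1297,   72,  105,   99,   19,    0,
          0,    0,    0,    0]), array([-0.01,  0.  ,  0.01,  0.02,  0.03,  0.04,  0.05,  0.06,  0.07,
        0.08,  0.09,  0.1 ,  0.11,  0.12,  0.13,  0.14]))
0.04498137854828399
((512.1778564453125, 212.0784912109375), (71.37358856201172, 200.03732299804688), 81.92723846435547)
unit (array([2975, 3232,   16,   20,   23,   40,  141,  138,  206, 3931, 2833,
         73,   10,    7,   49]), array([-0.01,  0.  ,  0.01,  0.02,  0.03,  0.04,  0.05,  0.06,  0.07,
        0.08,  0.09,  0.1 ,  0.11,  0.12,  0.13,  0.14]))
0.0895040213333218
((573.3773193359375, -165.71961975097656), (280.175048828125, 200.54092407226562), 69.18718719482422)
stud bar top px [array([0.45113036, 0.21709268, 0.08      ])]
hole [ 0.59305081 -0.1103931   0.09      ] fastened [ 0.54427265 -0.24462846  0.1       ]
disc [0.50946934 0.20785306 0.07      ] knob [0.56961278 0.1994279  0.07      ]
kw ends [ 0.58026511 -0.10921002  0.085     ] [ 0.60402623 -0.11429217  0.085     ]
bar ends [0.43698163 0.21939646 0.08      ] [0.46530574 0.21526228 0.08      ]
```

```bash
cat >> h.py <<'E'
def Rdown(psi):
    "tool pointing down, tool x at world angle psi deg"
    p=np.radians(psi); c,s=np.cos(p),np.sin(p)
    return np.array([[c,s,0],[s,-c,0],[0,0,-1.]])
def plan(st,pos,psi):
    R0=R.from_quat(st["eef_rot"]).as_matrix(); p0=np.asarray(st["ee_pos"])
    rv=R.from_matrix(R0.T@Rdown(psi)).as_rotvec(degrees=True)
    sh=R0.T@(np.asarray(pos)-p0)
    print("turn",np.round(rv,2),"shift",np.round(sh,4),"dist",round(float(np.linalg.norm(sh)),3))
def show(st):
    M=R.from_quat(st["eef_rot"]).as_matrix(); 
    print("t",round(st["time"],2),"p",np.round(st["ee_pos"],4),"psi",round(float(np.degrees(np.arctan2(M[1,0],M[0,0]))),2),"zax",np.round(M[:,2],4),"F",np.round(st["ft_force"],2),"T",np.round(st["torque"],2),"w",round(st["width"],4))
E
python3 - <<'E'
from h import *
from bench import r
m=r.camera_model("top");K,E=m["K"],m["extrinsics"]
P=cloud(K,E,np.load("pics/top0.npy"))
print("bottle",P[220:230:3,100:118:4].reshape(-1,3).round(3))
st=r.read_state(); show(st); plan(st,[.5005,.211,.19],81.9); plan(st,[.34,.449,.205],75)
E
```

```text
bottle [[0.565 0.512 0.124]
 [0.565 0.498 0.131]
 [0.566 0.495 0.113]
 [0.566 0.485 0.109]
 [0.566 0.476 0.104]
 [0.555 0.497 0.155]
 [0.557 0.498 0.129]
 [0.557 0.491 0.121]
 [0.557 0.484 0.111]
 [0.558 0.475 0.105]
 [0.547 0.494 0.161]
 [0.548 0.499 0.128]
 [0.549 0.493 0.115]
 [0.549 0.484 0.11 ]
 [0.549 0.473 0.11 ]
 [0.539 0.494 0.159]
 [0.541 0.506 0.111]
 [0.541 0.496 0.109]
 [0.541 0.485 0.107]
 [0.541 0.474 0.106]]
t 0.15 p [0.2608 0.5676 0.1931] psi 65.32 zax [-4.e-04 -1.e-03 -1.e+00] F [-0.05 -0.55  0.28] T [-0.    0.06  0.01] w 0.0872
turn [-1.000e-02  6.000e-02 -1.658e+01] shift [-0.224   0.3666  0.0034] dist 0.43
turn [-0.    0.06 -9.68] shift [-0.0747  0.1214 -0.0118] dist 0.143
```

>>> carry_out(increments="0 0 -2 -0.0224 0.0367 0 0.087; 0 0 -4 -0.0448 0.0733 0 0.087; 0 0 -6 -0.0672 0.11 0 0.087; 0 0 -8 -0.0896 0.1466 0 0.087; 0 0 -10 -0.112 0.1833 0 0.087")

```text
time: 0.78
ee_pos: [0.3812, 0.3879, 0.1931]
eef_rot: [0.791, 0.611, -0.001, 0.0]
ft_force: [1.4, 0.3, -0.3]
width: 0.0872
```

Run:
```python
from h import *
from bench import r
st=r.read_state(); show(st); plan(st,[.5005,.211,.17],81.9)
```

```text
t 0.78 p [0.3812 0.3879 0.1931] psi 75.38 zax [-6.0e-04 -1.1e-03 -1.0e+00] F [ 1.36  0.26 -0.32] T [0.05 0.01 0.02] w 0.0872
turn [-0.02  0.07 -6.52] shift [-0.1411  0.1601  0.0232] dist 0.215
```

>>> carry_out(increments="0 0 -1.6 -0.035 0.04 0.003 0.087; 0 0 -3.2 -0.07 0.08 0.008 0.087; 0 0.07 -4.8 -0.106 0.12 0.015 0.087; 0 0.07 -6.5 -0.141 0.16 0.023 0.087; 0 0.07 -6.5 -0.141 0.16 0.023 0.087")

```text
time: 1.4
ee_pos: [0.5022, 0.2062, 0.1695]
eef_rot: [0.758, 0.653, -0.001, 0.001]
ft_force: [0.5, 0.3, 0.2]
width: 0.0868
```

Run:
```python
from h import *
from bench import r
st=r.read_state(); show(st)
m=r.camera_model("wrist"); p,d=r.camera("wrist"); 
cv2.imwrite("pics/w1.png",p); np.savez("pics/w1.npz",K=m["K"],E=m["extrinsics"],d=d)
```

```text
t 1.4 p [0.5022 0.2062 0.1695] psi 81.48 zax [-7.0e-04 -2.1e-03 -1.0e+00] F [0.5  0.28 0.18] T [0.07 0.04 0.01] w 0.0868
```

View pics/w1.png

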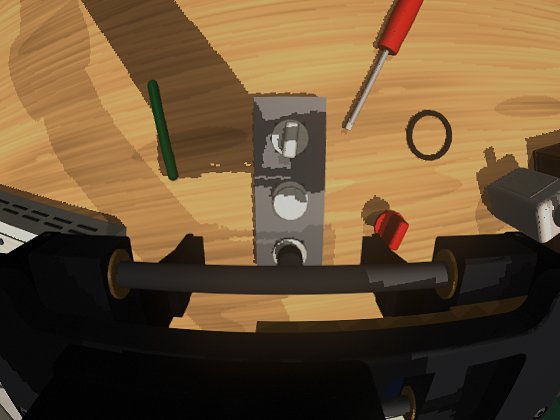

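Run:
```python
import cv2
p=cv2.imread("pics/w1.png")
cv2.imwrite("pics/w1c.png",cv2.resize(p[85:185,240:340],None,fx=6,fy=6,interpolation=cv2.INTER_CUBIC))
```

```text
(no output)
```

View pics/w1c.png

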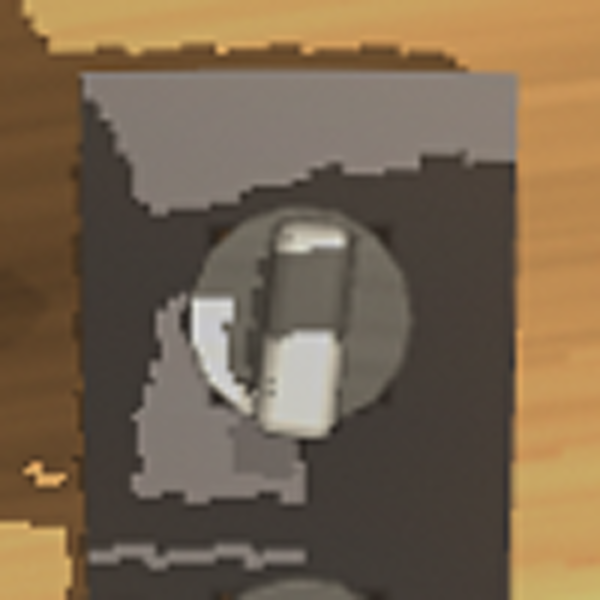

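Run:
```python
from h import *
f=np.load("pics/w1.npz");K,E=f["K"],f["E"]
def w(x,y,z,): return rayw(K,E,(240+(x+.5)/6-.5,85+(y+.5)/6-.5),z)
c=[w(x,y,.08) for x,y in ((275,223),(352,226),(334,438),(260,434))]
print(np.round(c,4)); print("mid",np.mean(c,0))
a=(c[0]+c[1])/2-(c[2]+c[3])/2; print("len",np.linalg.norm(a),"ang",np.degrees(np.arctan2(a[1],a[0])),"w",np.linalg.norm(c[0]-c[1]),np.linalg.norm(c[3]-c[2]))
print("L edge",np.degrees(np.arctan2(*(c[0]-c[3])[1::-1])),np.degrees(np.arctan2(*(c[1]-c[2])[1::-1])))
print("flange",w(301,317,.05), np.linalg.norm(w(190,317,.05)-w(412,317,.05)))
s=[w(82,72,.045),w(517,72,.045),w(512,540,.045),w(88,540,.045)]; print("stand edges",np.degrees(np.arctan2(*(s[0]-s[3])[1::-1])),np.degrees(np.arctan2(*(s[1]-s[2])[1::-1])), np.linalg.norm(s[0]-s[1]))
```

```text
[[0.4356 0.2187 0.08  ]
 [0.4376 0.2295 0.08  ]
 [0.4677 0.2226 0.08  ]
 [0.4655 0.2121 0.08  ]]
mid [0.45158926 0.22072572 0.08      ]
len 0.030757792996804798 ang 167.2240950365191 w 0.010999278828673466 0.010730747078410206
L edge 167.46935398146576 166.98044660230173
flange [0.45145622 0.22074988 0.05      ] 0.035282137728894214
stand edges 171.55826557805318 171.79348184228203 0.06967790318876481
```

Run:
```python
from h import *
from bench import r
st=r.read_state(); plan(st,[.641,-.128,.185],69.2)
```

```text
turn [-0.05  0.05 12.46] shift [-0.3134  0.1874 -0.0151] dist 0.365
```

>>> carry_out(increments="0 0 1.6 -0.042 0.025 -0.01 0.087; 0 0 3.2 -0.085 0.051 -0.015 0.087; 0 0 5 -0.13 0.078 -0.015 0.087; 0 0 7 -0.175 0.105 -0.015 0.087; 0 0 9 -0.22 0.132 -0.015 0.087")

```text
time: 2.08
ee_pos: [0.6002, -0.0271, 0.185]
eef_rot: [0.805, 0.593, -0.0, -0.0]
ft_force: [0.5, 1.4, -0.1]
width: 0.0868
```

Run:
```python
from h import *
from bench import r
st=r.read_state(); show(st); plan(st,[.641,-.128,.185],69.2)
```

```text
t 2.08 p [ 0.6002 -0.0271  0.185 ] psi 72.74 zax [-8.e-04  2.e-04 -1.e+00] F [ 0.5   1.43 -0.05] T [ 0.02 -0.09 -0.  ] w 0.0868
turn [-0.05  0.01  3.54] shift [-0.0843  0.0689 -0.0001] dist 0.109
```

>>> carry_out(increments="0 0 1.2 -0.03 0.024 0 0.087; 0 0 2.4 -0.058 0.047 0 0.087; 0 0 3.5 -0.084 0.069 0 0.087; 0 0 3.5 -0.084 0.069 0 0.087; 0 0 3.5 -0.084 0.069 0 0.087")

```text
time: 2.7
ee_pos: [0.6412, -0.1256, 0.1846]
eef_rot: [0.822, 0.569, -0.0, -0.001]
ft_force: [0.6, 0.4, 0.5]
width: 0.0871
```

Run:
```python
from h import *
from bench import r
st=r.read_state(); show(st)
m=r.camera_model("wrist"); p,d=r.camera("wrist"); 
cv2.imwrite("pics/w2.png",p); np.savez("pics/w2.npz",K=m["K"],E=m["extrinsics"],d=d)
u,v=projw(m["K"],m["extrinsics"],[.594,-.110,.085]); print(u,v); u,v=int(u),int(v)
cv2.imwrite("pics/w2c.png",cv2.resize(p[v-40:v+40,u-50:u+50],None,fx=7,fy=7,interpolation=cv2.INTER_CUBIC))
print(u-50,v-40)
```

```text
t 2.7 p [ 0.6412 -0.1256  0.1846] psi 69.35 zax [-0.0013  0.0014 -1.    ] F [0.64 0.35 0.51] T [ 0.03 -0.06  0.05] w 0.0871
279.73611579107455 141.83053276660354
229 101
```

View pics/w2c.png

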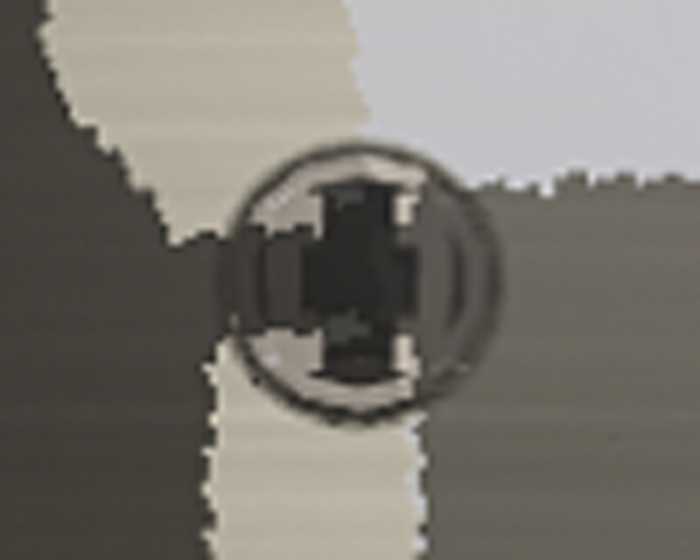

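View pics/w2.png

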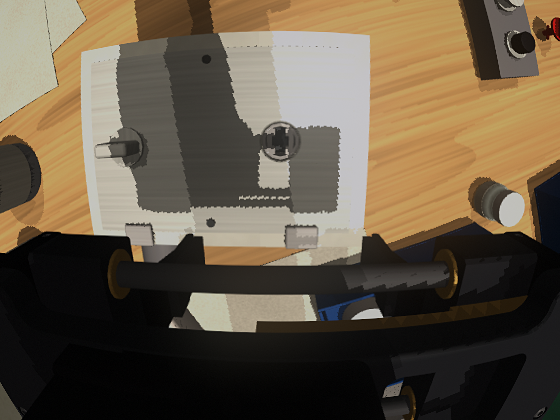

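Run:
```python
from h import *
f=np.load("pics/w2.npz");K,E,d=f["K"],f["E"],f["d"]
def w(x,y,z): return rayw(K,E,(229+(x+.5)/7-.5,101+(y+.5)/7-.5),z)
# height map from depth (z along optical axis)
v,u=np.indices(d.shape); du,dv=u-K[0,2],v-K[1,2]; rr=np.hypot(du,dv); th=rr/K[0,0]
c=np.stack([du/rr*np.tan(th),dv/rr*np.tan(th),np.ones_like(d)],-1)*d[...,None]
Z=(c@E[:3,:3].T+E[:3,3])[...,2]
np.set_printoptions(linewidth=220)
print((Z[118:164:2,258:304:2]*1000).round(0).astype(int))
for z in (.09,.085):
    print("rim",w(360,282,.09),"kw",w(358,280,z), "diam",np.linalg.norm(w(218,282,.09)-w(502,282,.09)),"kw w",np.linalg.norm(w(321,280,z)-w(394,280,z)),"len",np.linalg.norm(w(358,180,z)-w(358,380,z)))
    a=w(358,180,z)-w(358,380,z);print(np.degrees(np.arctan2(-a[1],-a[0])))
# unit edges: left edge, right edge
p=cv2.imread("pics/w2.png")
cv2.imwrite("pics/w2d.png",cv2.resize(p[115:170,250:310],None,fx=12,fy=10.8,interpolation=cv2.INTER_LANCZOS4))
for A,B in (((84,80),(94,220)),((369,80),(366,220))):
    a=rayw(K,E,B,.09)-rayw(K,E,A,.09); print("edge",np.degrees(np.arctan2(a[1],a[0])))
```

```text
[[ 91  90  91  90  91  90  90  91  91  90  90  91  92  91  91  90  91  91  91  90  91  90  90]
 [ 90  90  91  91  90  90  90  90  91  90  91  91  91  91  91  91  91  91  90  91  92  90  90]
 [ 91  91  90  91  89  91  90  92  45  46  72  86  77  46  45  90  91  91  90  90  91  92  91]
 [ 92  90  92  90  91  91  45  86  86  86  86  86  85  85  87  87  46  90  91  90  90  91  91]
 [ 90  91  91  90  90  46  86  88  86  87  86  46  86  86  87  87  86  47  91  91  92  90  91]
 [ 91  90 376  90  46  88  86  87  86  65  66  65  64  66  86  86  85  86  46  90  90  90  91]
 [ 91  90  91  46  85  88  86  86  86  65  64  66  65  66  86  86  86  87  87  90  90  91  91]
 [ 92  90  89  84  86  86  87  86  86  65  63  66  64  66  88  87  87  87  87  46  90  91  92]
 [ 91  91  45  86  87  87  86  87  85  75  75  75  74  73  86  86  87  86  86  85  91  91  90]
 [ 91  91  86  86  86  85  87  66  74  74  74  74  75  75  73  65  87  88  86  87  47  91  91]
 [ 92  91  86  87  73  87  86  65  75  75  75  73  73  75  75  65  88  86  64  86  46  92  91]
 [ 91  90  87  86  72  86  85  65  73  75  73  73  74  
[... 789 characters left out ...]
0  91  91]
 [ 91  89  91  91  90  91  89  57  86  86  86  86  86  87  86  56  87  90  91  92  92  92  92]
 [ 90  90  90  91  90  90  91  91  91  72  72  72  73  72  90  91  91  92  89  93  91  92  89]
 [ 92  91  90  90  91  91  90  91  90  91  91  91  90  91  91  91  92  91  91  91  90  91  90]]
rim [ 0.59294455 -0.10931696  0.09      ] kw [ 0.59261926 -0.10946194  0.09      ] diam 0.03564858418380169 kw w 0.009151502980878927 len 0.025307304351811794
-20.72989692551716
rim [ 0.59294455 -0.10931696  0.09      ] kw [ 0.59293224 -0.10961673  0.085     ] diam 0.03564858418380169 kw w 0.009311234378431224 len 0.025749020985772707
-20.72989692551715
edge -21.25051988684431
edge -19.58402933802455
```

View pics/w2d.png

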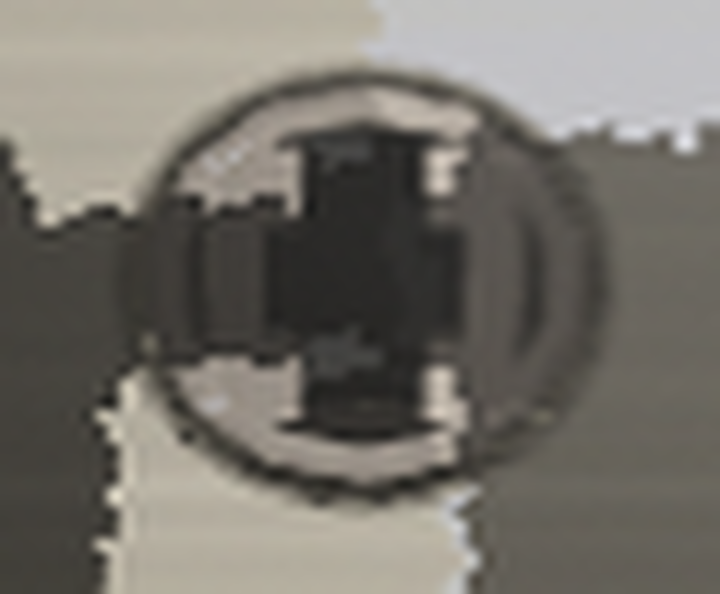

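Run:
```python
from h import *
from bench import r
st=r.read_state(); plan(st,[.4515,.2207,.15],77.2)
```

```text
turn [-0.08 -0.06 -7.82] shift [ 0.2571 -0.2994  0.0355] dist 0.396
```

>>> carry_out(increments="0 0 -1 0.034 -0.04 0 0.06; 0 0 -2 0.07 -0.081 0 0.06; 0 0 -3 0.106 -0.123 0 0.06; 0 0 -4.5 0.142 -0.165 0.005 0.06; 0 0 -6 0.178 -0.207 0.01 0.06")

```text
time: 3.38
ee_pos: [0.5085, 0.1173, 0.1756]
eef_rot: [0.79, 0.613, 0.001, -0.001]
ft_force: [0.3, -0.0, -0.3]
width: 0.0608
```

Run:
```python
from h import *
from bench import r
st=r.read_state(); show(st);plan(st,[.4515,.2207,.12],77.2)
```

```text
t 3.38 p [0.5085 0.1173 0.1756] psi 75.59 zax [-2.0e-04  2.3e-03 -1.0e+00] F [ 0.34 -0.02 -0.33] T [ 0.11 -0.07  0.02] w 0.0608
turn [-0.04 -0.13 -1.6 ] shift [ 0.0859 -0.0809  0.0559] dist 0.131
```

>>> carry_out(increments="0 0 -0.5 0.029 -0.027 0.015 0.06; 0 0 -1 0.058 -0.054 0.035 0.06; 0 -0.1 -1.6 0.086 -0.081 0.056 0.06; 0 -0.1 -1.6 0.086 -0.081 0.056 0.06; 0 -0.1 -1.6 0.086 -0.081 0.056 0.06")

```text
time: 4.0
ee_pos: [0.4513, 0.2212, 0.1204]
eef_rot: [0.781, 0.624, 0.0, -0.0]
ft_force: [0.4, -0.9, -0.1]
width: 0.06
```

Run:
```python
from h import *
from bench import r
st=r.read_state(); show(st);plan(st,[.4515,.2207,.054],77.2)
p,d=r.camera("wrist"); cv2.imwrite("pics/w3.png",p)
```

```text
t 4.0 p [0.4513 0.2212 0.1204] psi 77.27 zax [ 1.e-04  9.e-04 -1.e+00] F [ 0.39 -0.9  -0.13] T [-0.05 -0.06  0.03] w 0.06
turn [-0.01 -0.05  0.07] shift [-0.0005  0.0003  0.0664] dist 0.066
```

View pics/w3.png

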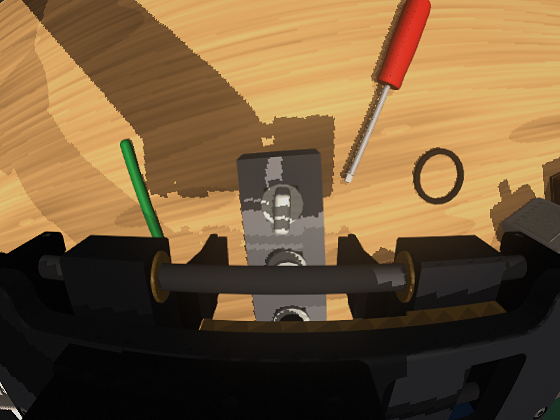

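>>> carry_out(increments="0 0 0 -0.0003 0.0002 0.02 0.045; 0 0 0 -0.0005 0.0003 0.04 0.045; 0 0 0 -0.0005 0.0003 0.058 0.045; 0 0 0 -0.0005 0.0003 0.0665 0.045; 0 0 0 -0.0005 0.0003 0.0665 0.045")

```text
time: 4.68
ee_pos: [0.4523, 0.2197, 0.0542]
eef_rot: [0.782, 0.623, 0.0, -0.0]
ft_force: [0.6, -0.4, 1.3]
width: 0.0452
```

Run:
```python
from h import *
from bench import r
st=r.read_state(); show(st);plan(st,[.4515,.2207,.054],77.2)
```

```text
t 4.67 p [0.4523 0.2197 0.0542] psi 77.13 zax [ 4.e-04  8.e-04 -1.e+00] F [ 0.58 -0.36  1.3 ] T [-0.02 -0.03 -0.01] w 0.0452
turn [ 0.01 -0.05 -0.07] shift [ 0.0008 -0.001   0.0002] dist 0.001
```

>>> carry_out(increments="0 0 0 0.0008 -0.001 0 0.045; 0 0 0 0.0008 -0.001 0 0.03; 0 0 0 0.0008 -0.001 0 0.008; 0 0 0 0.0008 -0.001 0 0.008; 0 0 0 0.0008 -0.001 0 0.008", squeeze=40)

```text
time: 5.3
ee_pos: [0.4515, 0.2207, 0.0542]
eef_rot: [0.782, 0.623, 0.0, -0.0]
ft_force: [-0.7, -0.6, 0.8]
width: 0.0131
```

Run:
```python
from h import *
from bench import r
st=r.read_state(); show(st)
```

```text
t 5.3 p [0.4515 0.2207 0.0542] psi 77.13 zax [ 4.e-04  8.e-04 -1.e+00] F [-0.7  -0.58  0.78] T [-0.02  0.    0.02] w 0.0131
```

>>> carry_out(increments="0 0 0 0 0 0 0.008; 0 0 0 0 0 0 0.008; 0 0 0 0 0 -0.01 0.008; 0 0 0 0 0 -0.04 0.008; 0 0 0 0 0 -0.08 0.008")

```text
time: 5.92
ee_pos: [0.451, 0.2203, 0.1352]
eef_rot: [0.782, 0.623, -0.0, -0.0]
ft_force: [1.1, 0.4, 0.2]
width: 0.008
```

Run:
```python
from h import *
from bench import r
st=r.read_state(); show(st);plan(st,[.5929,-.1096,.2],69.2)
```

```text
t 5.92 p [0.451  0.2203 0.1352] psi 77.13 zax [-6.e-04  1.e-04 -1.e+00] F [1.07 0.42 0.17] T [ 0.04 -0.04 -0.04] w 0.008
turn [-0.03  0.01  7.93] shift [-0.29    0.2118 -0.0649] dist 0.365
```

Run:
```python
from h import *
from bench import r
for n in ("wrist","scene"):
    p,d=r.camera(n); cv2.imwrite(f"pics/{n}4.png",p)
```

```text
(no output)
```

View pics/wrist4.png

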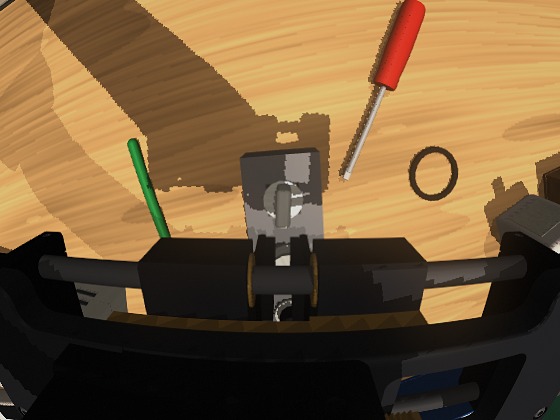

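View pics/scene4.png

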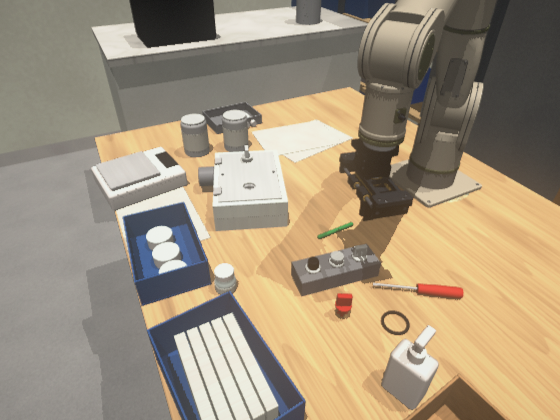

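Run:
```python
from h import *
from bench import r
st=r.read_state(); show(st)
m=r.camera_model("wrist");K,E=m["K"],m["extrinsics"]
print("stud",projw(K,E,[.4515,.2207,.08]),"tcp",projw(K,E,st["ee_pos"]))
M=R.from_quat(st["eef_rot"]).as_matrix(); c=M.T@(E[:3,3]-st["ee_pos"]); print("cam in tool",c, (M.T@E[:3,:3]).round(3))
m=r.camera_model("scene");K,E=m["K"],m["extrinsics"]
for P in (st["ee_pos"],[.4515,.2207,.08]):
    c=E[:3,:3].T@(np.array(P)-E[:3,3]); print(K@c/c[2])
```

```text
t 6.03 p [0.4538 0.2219 0.139 ] psi 77.12 zax [ 0.0064  0.0049 -1.    ] F [0.38 0.18 0.24] T [ 0.03 -0.02 -0.03] w 0.0082
stud [279.68926979 204.96226807] tcp [282.26684548 233.39834049]
cam in tool [ 1.63303620e-05 -7.14038508e-02 -1.91703753e-01] [[ 1.    -0.    -0.   ]
 [ 0.     0.965  0.263]
 [ 0.    -0.263  0.965]]
[362.77270389 227.4019152    1.        ]
[359.79505129 245.81880968   1.        ]
```

Run:
```python
from h import *
p=cv2.imread("pics/wrist4.png"); s=cv2.imread("pics/scene4.png")
cv2.imwrite("pics/c4.png",np.hstack([cv2.resize(p[150:290,220:350],(520,560),interpolation=cv2.INTER_CUBIC)]))
cv2.imwrite("pics/c4s.png",cv2.resize(s[120:300,280:480],(660,594),interpolation=cv2.INTER_CUBIC))
```

```text
(no output)
```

View pics/c4.png

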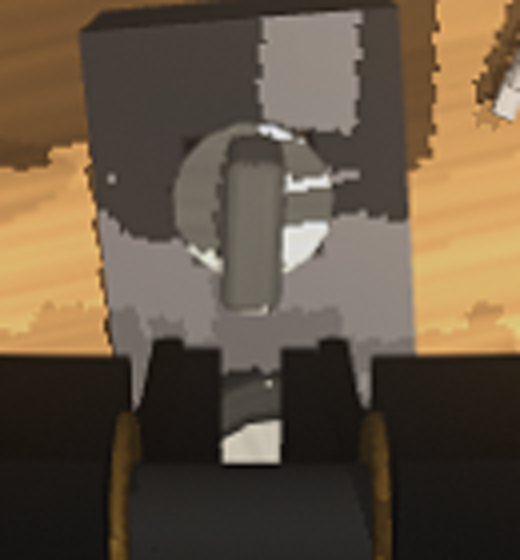

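View pics/c4s.png

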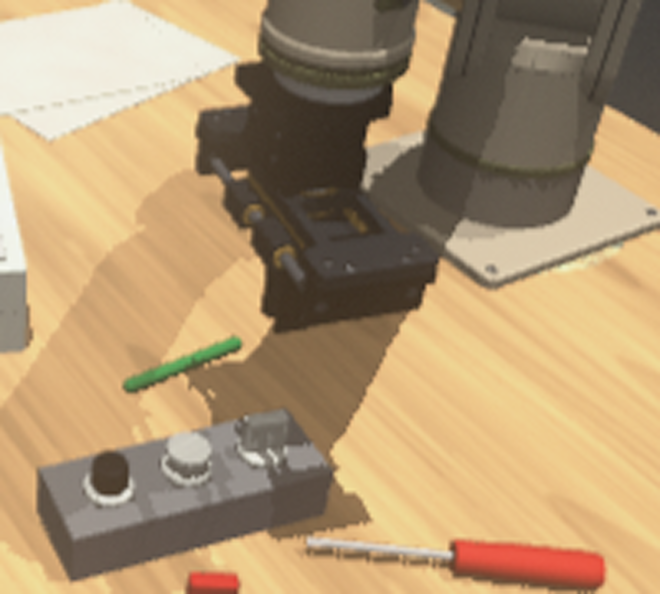

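Run:
```python
from h import *
from bench import r
st=r.read_state(); show(st)
m=r.camera_model("wrist");p,d=r.camera("wrist"); cv2.imwrite("pics/w5.png",p)
K,E=m["K"],m["extrinsics"]
v,u=np.indices(d.shape); du,dv=u-K[0,2],v-K[1,2]; rr=np.hypot(du,dv); th=rr/K[0,0]
c=np.stack([du/rr*np.tan(th),dv/rr*np.tan(th),np.ones_like(d)],-1)*d[...,None]
Z=(c@E[:3,:3].T+E[:3,3])
np.set_printoptions(linewidth=220)
print((Z[174:250:3,258:310:2,2]*1000).round(0).astype(int))
plan(st,[.4515,.2207,.054],77.2)
```

```text
t 6.03 p [0.4538 0.2219 0.139 ] psi 77.12 zax [ 0.0064  0.0049 -1.    ] F [0.38 0.18 0.24] T [ 0.03 -0.02 -0.03] w 0.0082
[[ 45  46  46  47  47  45  47  46  45  46  46  46  47  46  46  46  45  45  45  46  45  46  46  46  45  45]
 [ 46  47  46  45  46  46  46  46  48  52  52  50  52  50  48  46  46  46  46  45  45  46  47  47  45  46]
 [ 46  46  46  46  46  50  52 330  51  56  58  57  57  57  51  51  51  50  33  47  45  45  45  47  46  46]
 [ 46  47  47  34  51  52  50  52  63  69  70  69  70  68  65  51  52  50  50  45  46  46  46  46  47  45]
 [ 45  46  45  50  51  52  50  52  77  79  80  79  79  79  76  51  51  51  51  51  46  46  46  45  46  45]
 [ 46  46  50  50  50  50  51  50  80  80  81  81  81  81  80  52  51  52  50  50  50  47  45  46  44  46]
 [ 46  46  52  51  50  51  50  51  80  81  82  81  81  82  79  51  50  50  51  50  52  47  46  47  46  46]
 [ 46  49  48  52  51  51  51  52  80  82  80  81  82  81  81  51  50  51  51  51  50  50  46  47  46  45]
 [ 45  46  50  50  50  51  52  50  80  81  80  80  81  81  80  51  50  52  50  51  50  46  46  47  47  45]
 [ 46  45  51  
[... 1172 characters left out ...]
 46  46  46  45  46  48  46  46  46  46  46  45  46  46 330  46  46  45  46  46  46 169 170  46]
 [174 173 174 173 169 169 170 171 169  46  46  46  46  48  46  45  47 168 170 170 170 174 174 173 173  45]
 [178 178 178 178 173 174 174 174 174  44  48  50  51  51  50  50  51 173 175 175 174 179 178 177 177 178]
 [181 181 181 182 179 179 179 178 178  50  51  50  51  50  51  51 170 179 178 179 178 178 182 183 183 183]
 [186 185 184 186 182 182 181 182 182  52  51  52  51  51  50  52 169 182 182 183 182 182 186 185 185 186]
 [190 189 189 188 186 185 186 187 185  51  66  67  65  67  68  68 170 185 186 186 185 184 189 189 190 190]]
turn [ 0.29 -0.35 -0.08] shift [-0.0022 -0.0024  0.085 ] dist 0.085
```

```bash
python3 - <<'E'
from h import *
from bench import r
st=r.read_state(); show(st)
m=r.camera_model("wrist");p,d=r.camera("wrist"); np.savez("pics/w5.npz",d=d,**m)
K,E=m["K"],m["extrinsics"]
v,u=np.indices(d.shape); du,dv=u-K[0,2],v-K[1,2]; rr=np.hypot(du,dv); th=rr/K[0,0]
c=np.stack([du/rr*np.tan(th),dv/rr*np.tan(th),np.ones_like(d)],-1)*d[...,None]
Z=(c@E[:3,:3].T+E[:3,3])
M=R.from_quat(st["eef_rot"]).as_matrix(); T=(Z-st["ee_pos"])@M*1000
for uu in (250,262,268,294,300):
  print(uu,[tuple(T[vv,uu].round(0)) for vv in range(230,280,5)])
g=T[(abs(T[...,0])<70)&(abs(T[...,1])<15)&(T[...,2]>-60)&(T[...,2]<20)]; print(g.shape,g.max(0),g.min(0))
E
python3 - <<'E'
import cv2
p=cv2.imread("pics/w5.png");cv2.imwrite("pics/w5c.png",cv2.resize(p[200:330,130:430],(780,338)))
E
```

```text
t 6.08 p [0.4528 0.2215 0.1368] psi 77.13 zax [ 0.0042  0.0035 -1.    ] F [ 0.25  0.65 -1.33] T [-0.04  0.07 -0.03] w 0.0081
250 [(np.float64(-30.0), np.float64(31.0), np.float64(91.0)), (np.float64(-30.0), np.float64(36.0), np.float64(92.0)), (np.float64(-9.0), np.float64(-37.0), np.float64(-106.0)), (np.float64(-9.0), np.float64(-37.0), np.float64(-109.0)), (np.float64(-9.0), np.float64(-36.0), np.float64(-111.0)), (np.float64(-8.0), np.float64(-36.0), np.float64(-114.0)), (np.float64(-8.0), np.float64(-36.0), np.float64(-116.0)), (np.float64(-8.0), np.float64(-34.0), np.float64(-116.0)), (np.float64(-8.0), np.float64(-34.0), np.float64(-118.0)), (np.float64(-8.0), np.float64(-33.0), np.float64(-120.0))]
262 [(np.float64(-19.0), np.float64(31.0), np.float64(91.0)), (np.float64(-11.0), np.float64(-11.0), np.float64(-32.0)), (np.float64(-10.0), np.float64(-11.0), np.float64(-38.0)), (np.float64(-10.0), np.float64(-11.0), np.float64(-46.0)), (np.float64(-10.0), np.float64(-11.0), np.float64(-51.0)), (np.float64(-9.0), np.float64(-10.0), np.float64(-55.0)), (np.float64(-9.0), np.float6
[... 1318 characters left out ...]
loat64(-32.0), np.float64(-116.0))]
300 [(np.float64(16.0), np.float64(31.0), np.float64(92.0)), (np.float64(9.0), np.float64(-11.0), np.float64(-32.0)), (np.float64(9.0), np.float64(-11.0), np.float64(-39.0)), (np.float64(9.0), np.float64(-10.0), np.float64(-42.0)), (np.float64(9.0), np.float64(-9.0), np.float64(-48.0)), (np.float64(8.0), np.float64(-10.0), np.float64(-54.0)), (np.float64(8.0), np.float64(-9.0), np.float64(-59.0)), (np.float64(8.0), np.float64(-9.0), np.float64(-64.0)), (np.float64(5.0), np.float64(-32.0), np.float64(-114.0)), (np.float64(5.0), np.float64(-31.0), np.float64(-116.0))]
(1000, 3) [ 13.23719918   6.06462465 -28.39385273] [-13.50966454 -11.39873459 -59.95501592]
```

View pics/w5c.png

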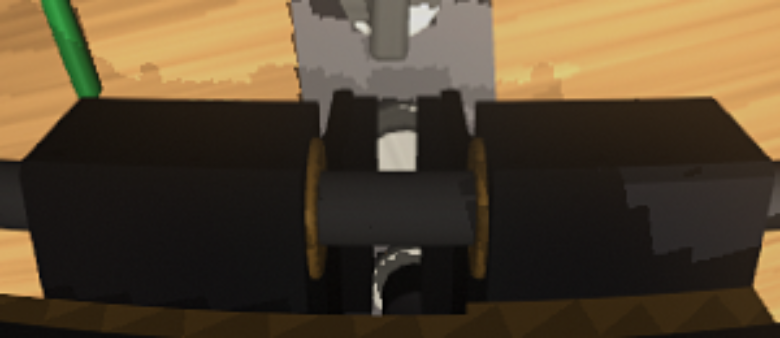

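The finger ends show up at tool z ≈ −29 mm in the wrist depth image. The jaws therefore closed just above the bar (tips ≈ 0.083, bar top 0.08), and the stud has not moved. I'll take the real finger end as 29 mm behind the reported TCP and check this with force on the way down.

>>> carry_out(increments="0.2 -0.2 0 -0.0014 -0.0014 0 0.045; 0.2 -0.2 0 -0.0014 -0.0014 0.02 0.045; 0.2 -0.2 0 -0.0014 -0.0014 0.05 0.045; 0.2 -0.2 0 -0.0014 -0.0014 0.075 0.045; 0.2 -0.2 0 -0.0014 -0.0014 0.077 0.045")

```text
time: 6.75
ee_pos: [0.4487, 0.219, 0.056]
eef_rot: [0.782, 0.623, -0.004, -0.001]
ft_force: [0.2, -0.9, -0.1]
width: 0.0433
```

Run:
```python
from h import *
from bench import r
st=r.read_state(); show(st); plan(st,[.4515,.2207,.025],77.2)
m=r.camera_model("wrist");p,d=r.camera("wrist"); cv2.imwrite("pics/w6.png",p)
cv2.imwrite("pics/w6c.png",cv2.resize(p[180:330,130:430],(780,390)))
K,E=m["K"],m["extrinsics"]
v,u=np.indices(d.shape); du,dv=u-K[0,2],v-K[1,2]; rr=np.hypot(du,dv); th=rr/K[0,0]
c=np.stack([du/rr*np.tan(th),dv/rr*np.tan(th),np.ones_like(d)],-1)*d[...,None]
T=c@E[:3,:3].T+E[:3,3]
M=R.from_quat(st["eef_rot"]).as_matrix(); T=(T-st["ee_pos"])@M*1000
for lo,hi in ((-45,-12),(12,45)):
    g=T[(T[...,0]>lo)&(T[...,0]<hi)&(T[...,1]>-14)&(T[...,1]<-6)&(T[...,2]>-60)&(T[...,2]<0)]; print(len(g),np.percentile(g,[1,50,99],axis=0).round(1) if len(g) else '')
```

```text
t 6.75 p [0.4487 0.219  0.056 ] psi 77.13 zax [-0.0062 -0.0034 -1.    ] F [ 0.21 -0.94 -0.05] T [ 0.04  0.04 -0.02] w 0.0433
turn [-0.3   0.27 -0.07] shift [0.0025 0.0025 0.031 ] dist 0.031
532 [[-31.5 -11.2 -59.8]
 [-25.9  -9.5 -47.7]
 [-21.7  -6.4 -29.1]]
547 [[ 21.4 -11.1 -59.8]
 [ 25.9  -9.5 -47.1]
 [ 31.2  -6.2 -29.4]]
```

View pics/w6c.png

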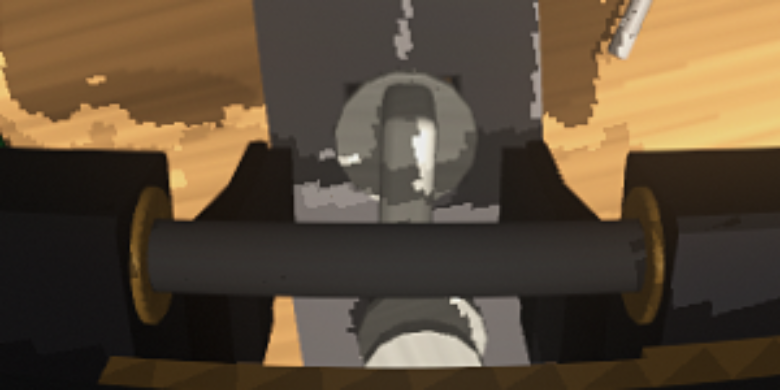

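>>> carry_out(increments="-0.3 0.27 0 0.0025 0.0025 0.006 0.045; -0.3 0.27 0 0.0025 0.0025 0.014 0.045; -0.3 0.27 0 0.0025 0.0025 0.022 0.045; -0.3 0.27 0 0.0025 0.0025 0.028 0.045; -0.3 0.27 0 0.0025 0.0025 0.028 0.045")

```text
time: 7.42
ee_pos: [0.4521, 0.2211, 0.0286]
eef_rot: [0.782, 0.623, 0.001, 0.0]
ft_force: [-1.1, -1.1, 0.5]
width: 0.0446
```

Run:
```python
from h import *
from bench import r
st=r.read_state(); show(st); plan(st,[.4515,.2207,.025],77.2)
```

```text
t 7.42 p [0.4521 0.2211 0.0286] psi 77.13 zax [ 9.e-04  6.e-04 -1.e+00] F [-1.06 -1.14  0.46] T [0.02 0.03 0.01] w 0.0446
turn [ 0.04 -0.04 -0.07] shift [-0.0005 -0.0005  0.0036] dist 0.004
```

>>> carry_out(increments="0 0 0 -0.0005 -0.0005 0.002 0.045; 0 0 0 -0.0005 -0.0005 0.0035 0.035; 0 0 0 -0.0005 -0.0005 0.0035 0.02; 0 0 0 -0.0005 -0.0005 0.0035 0; 0 0 0 -0.0005 -0.0005 0.0035 0", squeeze=40)

```text
time: 8.05
ee_pos: [0.4515, 0.2207, 0.0252]
eef_rot: [0.782, 0.623, 0.001, 0.0]
ft_force: [0.3, 0.1, 0.0]
width: 0.0129
```

>>> carry_out(increments="0 0 0 0 0 0 0; 0 0 0 0 0 0 0; 0 0 0 0 0 0 0; 0 0 0 0 0 0 0; 0 0 0 0 0 0 0")

```text
time: 8.68
ee_pos: [0.4515, 0.2207, 0.0252]
eef_rot: [0.782, 0.623, 0.001, 0.0]
ft_force: [-0.3, 0.2, -0.8]
width: 0.0115
```

Run:
```python
from h import *
from bench import r
st=r.read_state(); show(st)
```

```text
t 8.68 p [0.4515 0.2207 0.0252] psi 77.13 zax [ 1.e-03  7.e-04 -1.e+00] F [-0.32  0.17 -0.8 ] T [-0.03 -0.01  0.01] w 0.0115
```

>>> carry_out(increments="0 0 0 0 0 -0.015 0; 0 0 0 0 0 -0.045 0; 0 0 0 0 0 -0.085 0; 0 0 0 0 0 -0.125 0; 0 0 0 0 0 -0.135 0")

```text
time: 9.3
ee_pos: [0.4527, 0.2213, 0.1638]
eef_rot: [0.782, 0.623, 0.003, 0.0]
ft_force: [-0.1, 0.3, -1.8]
width: 0.0117
```

Run:
```python
from h import *
from bench import r
st=r.read_state(); show(st);plan(st,[.5929,-.1096,.16],69.2)
p,d=r.camera("wrist"); cv2.imwrite("pics/w7.png",p)
```

```text
t 9.3 p [0.4527 0.2213 0.1638] psi 77.12 zax [ 0.0051  0.0035 -1.    ] F [-0.12  0.28 -1.75] T [-0.01 -0.02 -0.01] w 0.0117
turn [ 0.22 -0.28  7.92] shift [-0.2913  0.2104  0.0033] dist 0.359
```

View pics/w7.png

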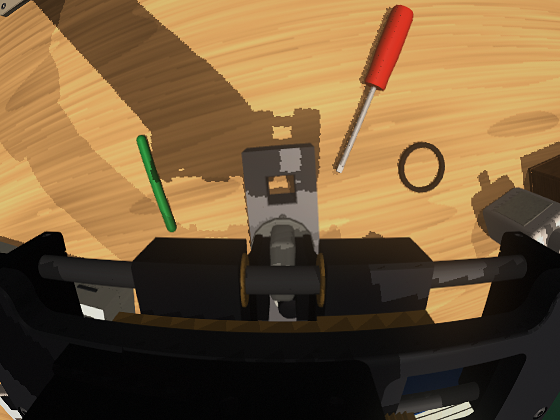

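>>> carry_out(increments="0 0 1 -0.04 0.029 0 0; 0 0 2 -0.084 0.061 0 0; 0.1 -0.1 3.5 -0.13 0.094 0 0; 0.2 -0.28 5 -0.176 0.127 0 0; 0.2 -0.28 7 -0.22 0.159 0 0")

```text
time: 9.98
ee_pos: [0.5583, -0.0305, 0.1622]
eef_rot: [0.819, 0.574, -0.001, -0.0]
ft_force: [0.3, 0.3, -1.6]
width: 0.0117
```

Run:
```python
from h import *
from bench import r
st=r.read_state(); show(st);plan(st,[.5929,-.1096,.14],69.2)
```

```text
t 9.97 p [ 0.5583 -0.0305  0.1622] psi 70.07 zax [-1.6e-03 -9.0e-04 -1.0e+00] F [ 0.26  0.31 -1.59] T [ 0.03 -0.06 -0.  ] w 0.0117
turn [-0.07  0.08  0.87] shift [-0.0626  0.0595  0.0222] dist 0.089
```

>>> carry_out(increments="0 0 0.4 -0.022 0.02 0.003 0; 0 0.08 0.9 -0.045 0.042 0.01 0; -0.07 0.08 0.9 -0.0626 0.0595 0.022 0; -0.07 0.08 0.9 -0.0626 0.0595 0.022 0; -0.07 0.08 0.9 -0.0626 0.0595 0.022 0")

```text
time: 10.6
ee_pos: [0.5924, -0.1088, 0.1397]
eef_rot: [0.823, 0.568, -0.0, -0.001]
ft_force: [-0.3, 0.3, -1.3]
width: 0.0115
```

Run:
```python
from h import *
from bench import r
st=r.read_state(); show(st);plan(st,[.5929,-.1096,.14],69.2);plan(st,[.5929,-.1096,.12],69.2)
for n in ("scene","wrist"):
  p,d=r.camera(n); cv2.imwrite(f"pics/{n}8.png",p)
  cv2.imwrite(f"pics/{n}8c.png",cv2.resize(p[120:240,180:340] if n=="scene" else p[170:330,150:410],(780,585),interpolation=cv2.INTER_CUBIC))
```

```text
t 10.6 p [ 0.5924 -0.1088  0.1397] psi 69.19 zax [-1.2e-03  5.0e-04 -1.0e+00] F [-0.28  0.33 -1.26] T [ 0.02  0.03 -0.04] w 0.0115
turn [-0.07 -0.   -0.01] shift [-0.0006  0.0007 -0.0003] dist 0.001
turn [-0.07 -0.   -0.01] shift [-0.0006  0.0007  0.0197] dist 0.02
```

View pics/scene8c.png

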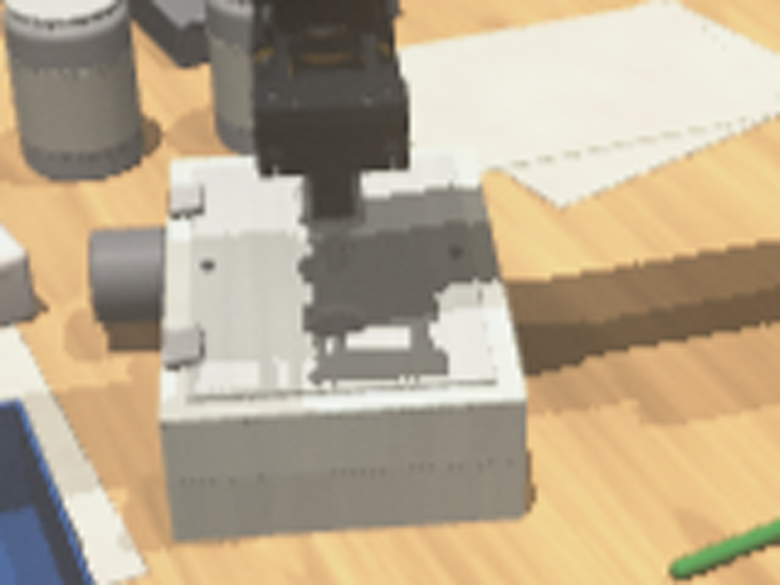

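View pics/wrist8c.png

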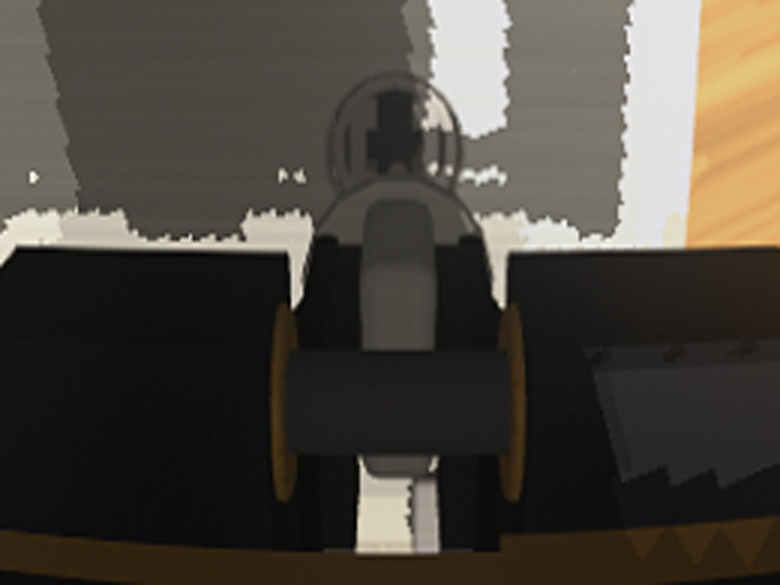

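>>> carry_out(increments="-0.05 0 0 -0.0006 0.0007 0.008 0; -0.05 0 0 -0.0006 0.0007 0.02 0; -0.05 0 0 -0.0006 0.0007 0.03 0; -0.05 0 0 -0.0006 0.0007 0.035 0; -0.05 0 0 -0.0006 0.0007 0.035 0")

```text
time: 11.32
ee_pos: [0.593, -0.1092, 0.1048]
eef_rot: [0.823, 0.568, 0.0, -0.0]
ft_force: [-0.1, -0.3, -1.1]
width: 0.0121
```

Run:
```python
from h import *
from bench import r
st=r.read_state(); show(st);plan(st,[.5929,-.1096,.1],69.2)
```

```text
t 11.32 p [ 0.593  -0.1092  0.1048] psi 69.25 zax [-0.e+00  3.e-04 -1.e+00] F [-0.09 -0.28 -1.09] T [-0.07 -0.03  0.03] w 0.0121
turn [-0.01 -0.01  0.05] shift [-0.0004  0.0001  0.0048] dist 0.005
```

>>> carry_out(increments="0 0 0 -0.0004 0.0001 0.002 0; 0 0 0 -0.0004 0.0001 0.004 0; 0 0 0 -0.0004 0.0001 0.006 0; 0 0 0 -0.0004 0.0001 0.008 0; 0 0 0 -0.0004 0.0001 0.01 0")

```text
time: 11.95
ee_pos: [0.593, -0.1096, 0.0947]
eef_rot: [0.823, 0.568, 0.0, -0.0]
ft_force: [-0.6, -0.4, -1.5]
width: 0.0119
```

Run:
```python
from h import *
from bench import r
st=r.read_state(); show(st);plan(st,[.5929,-.1096,.09],69.2)
```

```text
t 11.95 p [ 0.593  -0.1096  0.0947] psi 69.24 zax [ 1.e-04  3.e-04 -1.e+00] F [-0.61 -0.4  -1.55] T [-0.03 -0.02 -0.02] w 0.0119
turn [-0.   -0.02  0.04] shift [-0.     -0.0001  0.0047] dist 0.005
```

Free so far; now lowering slowly to where the pin enters (TCP ≈ 0.092).

>>> carry_out(increments="0 0 0 0 0 0.001 0; 0 0 0 0 0 0.002 0; 0 0 0 0 0 0.003 0; 0 0 0 0 0 0.0035 0; 0 0 0 0 0 0.004 0")

```text
time: 12.58
ee_pos: [0.593, -0.1096, 0.0907]
eef_rot: [0.823, 0.568, 0.0, -0.0]
ft_force: [-0.9, -0.2, -0.1]
width: 0.0115
```

>>> carry_out(increments="0 0 0 0 0 0.0005 0; 0 0 0 0 0 0.001 0; 0 0 0 0 0 0.0015 0; 0 0 0 0 0 0.002 0; 0 0 0 0 0 0.002 0")

```text
time: 13.2
ee_pos: [0.5929, -0.1096, 0.0887]
eef_rot: [0.823, 0.568, 0.0, -0.0]
ft_force: [0.5, -0.1, -0.6]
width: 0.0118
```

Run:
```python
from h import *
from bench import r
st=r.read_state(); show(st)
```

```text
t 13.2 p [ 0.5929 -0.1096  0.0887] psi 69.25 zax [-0.e+00  3.e-04 -1.e+00] F [ 0.47 -0.15 -0.56] T [0.02 0.05 0.01] w 0.0118
```

>>> carry_out(increments="0 0 0 0 0 0.001 0; 0 0 0 0 0 0.002 0; 0 0 0 0 0 0.003 0; 0 0 0 0 0 0.004 0; 0 0 0 0 0 0.004 0")

```text
time: 13.82
ee_pos: [0.593, -0.1096, 0.0849]
eef_rot: [0.823, 0.568, 0.0, -0.0]
ft_force: [-0.0, 0.7, 2.8]
width: 0.0116
```

>>> carry_out(increments="0 0 0 0 0 0.0005 0; 0 0 0 0 0 0.001 0; 0 0 0 0 0 0.0015 0; 0 0 0 0 0 0.002 0; 0 0 0 0 0 0.002 0")

```text
time: 14.45
ee_pos: [0.593, -0.1096, 0.0829]
eef_rot: [0.823, 0.568, 0.0, -0.0]
ft_force: [-2.0, 0.3, 4.6]
width: 0.0116
```

Run:
```python
from h import *
from bench import r
st=r.read_state(); show(st)
```

```text
t 14.45 p [ 0.593  -0.1096  0.0829] psi 69.24 zax [ 2.e-04  4.e-04 -1.e+00] F [-1.96  0.29  4.57] T [0.05 0.47 0.01] w 0.0116
```

>>> carry_out(increments="0 0 0 0 0 0.001 0; 0 0 0 0 0 0.002 0; 0 0 0 0 0 0.003 0; 0 0 0 0 0 0.004 0; 0 0 0 0 0 0.0045 0")

```text
time: 15.08
ee_pos: [0.5931, -0.1096, 0.0787]
eef_rot: [0.823, 0.568, 0.0, -0.0]
ft_force: [-3.1, 1.1, 7.8]
width: 0.0117
```

Run:
```python
from h import *
from bench import r
for i in range(3):
    st=r.read_state(); show(st); r.camera("top")
```

```text
t 15.07 p [ 0.5931 -0.1096  0.0787] psi 69.24 zax [ 5.e-04  5.e-04 -1.e+00] F [-3.14  1.08  7.8 ] T [0.13 0.83 0.04] w 0.0117
t 15.12 p [ 0.5931 -0.1096  0.0787] psi 69.24 zax [ 5.e-04  5.e-04 -1.e+00] F [-2.79  1.04  8.41] T [0.12 0.8  0.05] w 0.0118
t 15.18 p [ 0.5932 -0.1096  0.0788] psi 69.24 zax [ 6.e-04  4.e-04 -1.e+00] F [-3.62  0.42  7.72] T [ 0.19  0.86 -0.02] w 0.0119
```

>>> carry_out(increments="0 0 0 0 -0.0003 0.0004 0; 0 0 0 0 -0.0006 0.0006 0; 0 0 0 0 -0.0006 0.0008 0; 0 0 0 0 -0.0006 0.001 0; 0 0 0 0 -0.0006 0.001 0")

```text
time: 15.85
ee_pos: [0.5931, -0.1096, 0.0784]
eef_rot: [0.823, 0.568, 0.001, 0.0]
ft_force: [-2.2, 0.5, 7.9]
width: 0.012
```

Run:
```python
from h import *
from bench import r
for i in range(3):
    st=r.read_state(); show(st); r.camera("top")
```

```text
t 15.85 p [ 0.5931 -0.1096  0.0784] psi 69.23 zax [ 1.8e-03  3.0e-04 -1.0e+00] F [-2.19  0.54  7.95] T [0.11 0.63 0.09] w 0.012
t 15.9 p [ 0.5931 -0.1096  0.0784] psi 69.24 zax [ 1.7e-03  3.0e-04 -1.0e+00] F [-1.67  0.39  8.27] T [0.03 0.59 0.04] w 0.0122
t 15.95 p [ 0.5931 -0.1096  0.0784] psi 69.24 zax [ 1.7e-03  3.0e-04 -1.0e+00] F [-2.39  0.13  8.1 ] T [0.07 0.6  0.01] w 0.0119
```

>>> carry_out(increments="0 0 0 0 -0.0002 0.0004 0; 0 0 0 0 -0.0002 0.0006 0; 0 0 0 0 -0.0002 0.0008 0; 0 0 0 0 -0.0002 0.001 0; 0 0 0 0 -0.0002 0.0012 0")

```text
time: 16.62
ee_pos: [0.5932, -0.1096, 0.0778]
eef_rot: [0.823, 0.568, 0.001, 0.001]
ft_force: [-2.8, 0.2, 9.6]
width: 0.0116
```

Run:
```python
from h import *
from bench import r
for i in range(3):
    st=r.read_state(); show(st); r.camera("top")
```

```text
t 16.62 p [ 0.5932 -0.1096  0.0778] psi 69.23 zax [ 2.4e-03  4.0e-04 -1.0e+00] F [-2.78  0.24  9.63] T [0.16 0.86 0.02] w 0.0116
t 16.68 p [ 0.5931 -0.1096  0.0777] psi 69.23 zax [ 2.3e-03  4.0e-04 -1.0e+00] F [-2.92  0.21  9.02] T [ 0.12  0.84 -0.05] w 0.0116
t 16.73 p [ 0.5931 -0.1096  0.0777] psi 69.23 zax [ 2.3e-03  4.0e-04 -1.0e+00] F [-2.09  0.6   8.56] T [ 0.19  0.86 -0.03] w 0.0117
```

>>> carry_out(increments="0 0 2 0 0 0.0005 0; 0 0 5 0 0 0.0005 0; 0 0 8 0 0 0.0005 0; 0 0 11 0 0 0.0005 0; 0 0 14 0 0 0.0005 0")

```text
time: 17.4
ee_pos: [0.5939, -0.1098, 0.078]
eef_rot: [0.886, 0.463, 0.002, 0.001]
ft_force: [-0.9, 0.2, 7.7]
width: 0.012
```

Run:
```python
from h import *
from bench import r
for i in range(2):
    st=r.read_state(); show(st); r.camera("top")
```

```text
t 17.4 p [ 0.5939 -0.1098  0.078 ] psi 55.13 zax [ 4.1e-03  2.0e-04 -1.0e+00] F [-0.9   0.17  7.73] T [ 0.    0.41 -0.01] w 0.012
t 17.45 p [ 0.5939 -0.1098  0.078 ] psi 54.98 zax [ 4.1e-03  2.0e-04 -1.0e+00] F [-1.33  0.25  8.57] T [0.01 0.39 0.  ] w 0.0116
```

Run:
```python
from h import *
from bench import r
st=r.read_state(); plan(st,[.5934,-.1097,.077],55); plan(st,[.5934,-.1097,.077],33)
```

```text
turn [ 0.2  -0.14  0.14] shift [-0.0002 -0.0006  0.001 ] dist 0.001
turn [ 0.17 -0.18 22.14] shift [-0.0002 -0.0006  0.001 ] dist 0.001
```

>>> carry_out(increments="0.1 -0.1 3 0 -0.0003 0.0006 0; 0.15 -0.15 7 -0.0002 -0.0005 0.001 0; 0.17 -0.18 12 -0.0002 -0.0005 0.001 0; 0.17 -0.18 17 -0.0002 -0.0005 0.001 0; 0.17 -0.18 22 -0.0002 -0.0005 0.001 0")

```text
time: 18.12
ee_pos: [0.5946, -0.1101, 0.078]
eef_rot: [0.959, 0.284, 0.001, 0.001]
ft_force: [0.5, -0.7, 8.5]
width: 0.0118
```

Run:
```python
from h import *
from bench import r
st=r.read_state(); show(st); plan(st,[.5934,-.1097,.077],8);
p,d=r.camera("wrist"); cv2.imwrite("pics/w9c.png",cv2.resize(p[170:330,150:410],(780,480),interpolation=cv2.INTER_CUBIC))
```

```text
t 18.12 p [ 0.5946 -0.1101  0.078 ] psi 32.98 zax [ 2.4e-03 -4.0e-04 -1.0e+00] F [ 0.45 -0.65  8.48] T [-0.1   0.13 -0.02] w 0.0118
turn [ 0.07 -0.12 24.98] shift [-0.0008 -0.001   0.001 ] dist 0.002
```

View pics/w9c.png

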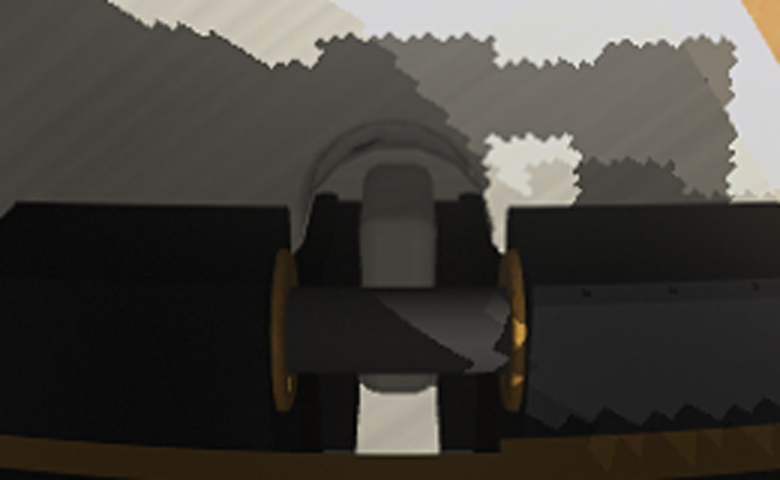

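>>> carry_out(increments="0 -0.05 4 0 0 0.0007 0; 0.05 -0.1 9 0 0 0.001 0; 0.07 -0.12 14 0 0 0.001 0; 0.07 -0.12 19 0 0 0.001 0; 0.07 -0.12 25 0 0 0.001 0")

```text
time: 18.8
ee_pos: [0.5951, -0.1105, 0.0777]
eef_rot: [0.998, 0.066, 0.001, 0.0]
ft_force: [-2.4, 0.6, 8.4]
width: 0.0117
```

Run:
```python
from h import *
from bench import r
st=r.read_state(); show(st); plan(st,[.5946,-.1101,.077],-12);
```

```text
t 18.8 p [ 0.5951 -0.1105  0.0777] psi 7.52 zax [ 1.3e-03 -4.0e-04 -1.0e+00] F [-2.41  0.56  8.37] T [-0.13  0.67 -0.  ] w 0.0117
turn [ 0.02 -0.07 19.52] shift [-0.0004 -0.0005  0.0007] dist 0.001
```

>>> carry_out(increments="0 0 4 -0.0002 -0.0002 0.0006 0; 0 -0.05 8 -0.0004 -0.0004 0.0008 0; 0 -0.05 12 -0.0004 -0.0004 0.0008 0; 0 -0.05 16 -0.0004 -0.0004 0.0008 0; 0 -0.05 20 -0.0004 -0.0004 0.0008 0")

```text
time: 19.42
ee_pos: [0.5951, -0.1106, 0.0776]
eef_rot: [0.994, -0.11, 0.001, 0.0]
ft_force: [-2.2, 0.8, 8.9]
width: 0.0118
```

Run:
```python
from h import *
from bench import r
st=r.read_state(); show(st); plan(st,[.5946,-.1101,.077],-22);
```

```text
t 19.43 p [ 0.5951 -0.1106  0.0776] psi -12.62 zax [ 1.6e-03 -7.0e-04 -1.0e+00] F [-2.21  0.79  8.9 ] T [-0.14  0.72  0.05] w 0.0118
turn [ 0.01 -0.1   9.38] shift [-0.0006 -0.0004  0.0006] dist 0.001
```

>>> carry_out(increments="0 0 3 -0.0002 -0.0001 0.0006 0; 0 -0.05 6 -0.0004 -0.0002 0.0006 0; 0 -0.05 8 -0.0004 -0.0002 0.0006 0; 0 -0.05 9 -0.0004 -0.0002 0.0006 0; 0 -0.05 9 -0.0004 -0.0002 0.0006 0")

```text
time: 20.05
ee_pos: [0.595, -0.1105, 0.0775]
eef_rot: [0.982, -0.188, 0.001, 0.0]
ft_force: [-2.7, -0.2, 9.5]
width: 0.0121
```

Run:
```python
from h import *
from bench import r
st=r.read_state(); show(st)
```

```text
t 20.05 p [ 0.595  -0.1105  0.0775] psi -21.64 zax [ 1.3e-03 -5.0e-04 -1.0e+00] F [-2.73 -0.21  9.53] T [0.06 0.94 0.1 ] w 0.0121
```

>>> carry_out(increments="0 0 0 0 0 -0.001 0; 0 0 0 0 0 -0.002 0; 0 0 0 0 0 -0.003 0; 0 0 0 0 0 -0.004 0; 0 0 0 0 0 -0.0045 0")

```text
time: 20.68
ee_pos: [0.5949, -0.1105, 0.0819]
eef_rot: [0.982, -0.188, 0.001, 0.0]
ft_force: [-2.5, -0.4, 2.7]
width: 0.0117
```

Run:
```python
from h import *
from bench import r
st=r.read_state(); show(st)
```

```text
t 20.68 p [ 0.5949 -0.1105  0.0819] psi -21.63 zax [ 1.e-03 -7.e-04 -1.e+00] F [-2.49 -0.42  2.71] T [-0.12  0.51 -0.02] w 0.0117
```

>>> carry_out(increments="0 0 0 0 0 -0.0002 0; 0 0 0 0 0 -0.0004 0; 0 0 0 0 0 -0.0006 0; 0 0 0 0 0 -0.0008 0; 0 0 0 0 0 -0.001 0")

```text
time: 21.3
ee_pos: [0.5948, -0.1105, 0.0829]
eef_rot: [0.982, -0.188, 0.001, 0.0]
ft_force: [-1.3, 0.8, 1.8]
width: 0.0118
```

Run:
```python
from h import *
from bench import r
st=r.read_state(); show(st)
```

```text
t 21.3 p [ 0.5948 -0.1105  0.0829] psi -21.63 zax [ 1.e-03 -7.e-04 -1.e+00] F [-1.33  0.84  1.83] T [-0.03  0.45 -0.02] w 0.0118
```

>>> carry_out(increments="0 0 0 0 0 -0.0002 0; 0 0 0 0 0 -0.0004 0; 0 0 0 0 0 -0.0006 0; 0 0 0 0 0 -0.0008 0; 0 0 0 0 0 -0.001 0")

```text
time: 21.92
ee_pos: [0.5947, -0.1105, 0.0834]
eef_rot: [0.982, -0.188, 0.0, 0.0]
ft_force: [2.8, -1.5, -6.5]
width: 0.0117
```

Run:
```python
from h import *
from bench import r
st=r.read_state(); show(st)
```

```text
t 21.93 p [ 0.5947 -0.1105  0.0834] psi -21.63 zax [ 7.e-04 -9.e-04 -1.e+00] F [ 2.79 -1.47 -6.47] T [-0.26 -0.32 -0.04] w 0.0117
```

Pulling up by 0.5 mm now gives −6.5 N, so the pin is held in the catch. I'll ease off and release.

>>> carry_out(increments="0 0 0 0 0 0.0003 0; 0 0 0 0 0 0.0004 0; 0 0 0 0 0 0.0004 0.012; 0 0 0 0 0 0.0004 0.025; 0 0 0 0 0 0.0004 0.04")

```text
time: 22.55
ee_pos: [0.5949, -0.1104, 0.0832]
eef_rot: [0.982, -0.188, 0.001, 0.0]
ft_force: [0.4, 0.4, 0.3]
width: 0.0248
```

>>> carry_out(increments="0 0 0 0 0 0 0.04; 0 0 0 0 0 -0.005 0.04; 0 0 0 0 0 -0.02 0.04; 0 0 0 0 0 -0.05 0.04; 0 0 0 0 0 -0.08 0.04")

```text
time: 23.18
ee_pos: [0.5949, -0.1106, 0.1651]
eef_rot: [0.982, -0.188, 0.001, 0.0]
ft_force: [-0.6, -0.4, 0.1]
width: 0.0404
```

Run:
```python
from h import *
from bench import r
st=r.read_state(); show(st)
m=r.camera_model("wrist"); p,d=r.camera("wrist"); cv2.imwrite("pics/w10.png",p); np.savez("pics/w10.npz",K=m["K"],E=m["extrinsics"],d=d)
```

```text
t 23.18 p [ 0.5949 -0.1106  0.1651] psi -21.65 zax [ 1.6e-03 -9.0e-04 -1.0e+00] F [-0.59 -0.38  0.08] T [-0.13  0.07  0.05] w 0.0404
```

View pics/w10.png

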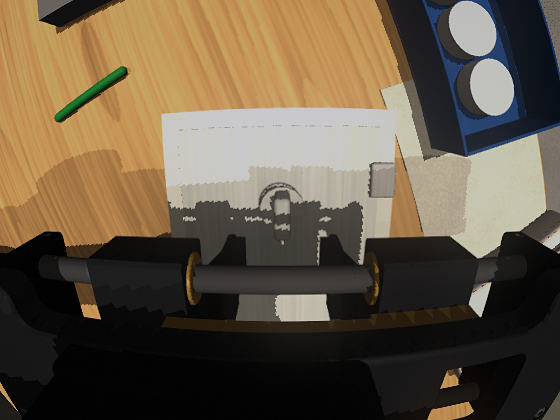

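Run:
```python
from h import *
f=np.load("pics/w10.npz");K,E,d=f["K"],f["E"],f["d"]
v,u=np.indices(d.shape); du,dv=u-K[0,2],v-K[1,2]; rr=np.hypot(du,dv); th=rr/K[0,0]
c=np.stack([du/rr*np.tan(th),dv/rr*np.tan(th),np.ones_like(d)],-1)*d[...,None]
W=c@E[:3,:3].T+E[:3,3]
S=W[170:236,255:315].reshape(-1,3)
cov=np.median(W[150:165,200:250,2]); 
g=S[(S[:,2]>.13)&(S[:,2]<.145)]; print("cover",cov,"bar top",np.median(g[:,2]),g[:,:2].mean(0),cv2.minAreaRect((g[:,:2]*1000).astype(np.float32)))
fl=S[(S[:,2]>.1)&(S[:,2]<.115)]; print("flange z",np.median(fl[:,2]),len(fl))
```

```text
cover 0.09071167907092012 bar top 0.13828133454404623 [ 0.59641712 -0.10750733] ((596.1149291992188, -108.46976470947266), (27.961389541625977, 11.59089469909668), 68.1330337524414)
flange z 0.10872719629002944 896
```

>>> carry_out(increments="0 0 0 0 0.01 -0.01 0.04; 0 0 0 0 0.025 -0.025 0.04; 0 0 0 0 0.045 -0.03 0.04; 0 0 0 0 0.055 -0.03 0.04; 0 0 0 0 0.055 -0.03 0.04")

```text
time: 23.85
ee_pos: [0.5754, -0.1634, 0.1987]
eef_rot: [0.982, -0.189, 0.003, -0.0]
ft_force: [0.6, -0.3, 0.4]
width: 0.0401
```

Run:
```python
from h import *
from bench import r
st=r.read_state(); show(st)
m=r.camera_model("wrist"); p,d=r.camera("wrist"); s,_=r.camera("scene");K,E=m["K"],m["extrinsics"]
v,u=np.indices(d.shape); du,dv=u-K[0,2],v-K[1,2]; rr=np.hypot(du,dv); th=rr/K[0,0]
c=np.stack([du/rr*np.tan(th),dv/rr*np.tan(th),np.ones_like(d)],-1)*d[...,None]
W=c@E[:3,:3].T+E[:3,3]
a,b=projw(K,E,[.593,-.11,.13]).astype(int); print(a,b)
S=W[b-40:b+40,a-40:a+40].reshape(-1,3); S=S[:,:]
g=S[(S[:,2]>.132)&(S[:,2]<.145)]; print("bar top",np.median(g[:,2]),g[:,:2].mean(0),cv2.minAreaRect((g[:,:2]*1000).astype(np.float32)))
cc=S[abs(S[:,2]-.09)<.004]; print("cover",np.median(cc[:,2]))
cv2.imwrite("pics/f1.png",np.hstack([cv2.resize(p[b-50:b+50,a-50:a+50],(390,390)),cv2.resize(s[130:230,190:300],(400,390))]))
```

```text
t 23.85 p [ 0.5754 -0.1634  0.1987] psi -21.77 zax [ 6.e-03 -9.e-04 -1.e+00] F [ 0.61 -0.25  0.4 ] T [-0.05  0.13  0.03] w 0.0401
276 137
bar top 0.13821426234954598 [ 0.59530248 -0.11027958] ((595.243408203125, -110.31008911132812), (31.521982192993164, 11.77663516998291), 68.10189819335938)
cover 0.09072443473563438
```

View pics/f1.png

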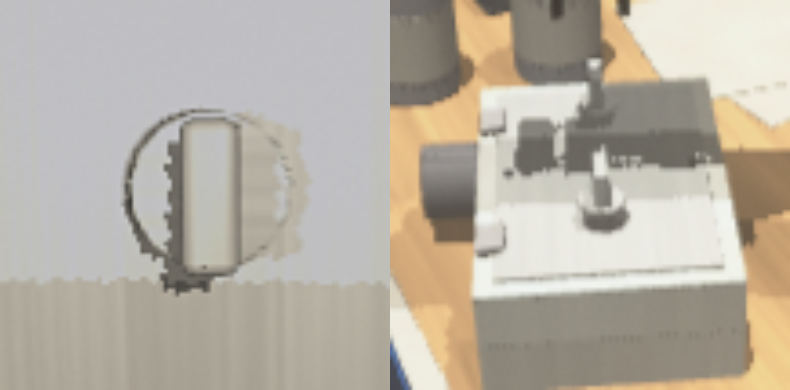

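Run:
```python
from bench import r
r.close_job()
```

```text
the job is handed in; nothing more can be done
```

The stud is in the keyed hole, pressed, turned a quarter turn clockwise, caught and released. I handed the job in at about 24 s; it reports no verdict.

**Press, turn and catch:**
- I pressed to about 10 N on the spring, which is roughly 8 mm of travel.
- I turned about 91° with no noticeable turning resistance.
- Lifting again gave a pull of about 6.5 N with no travel, so the pin was held.

**Last check from the wrist camera, after letting go:**

| Quantity | Measured | Required |
|---|---|---|
| Bar direction | 68.1° against 69.2° for the unit's y axis | within 0.2 rad (11.5°) |
| Grip centre above the cover | about 33 mm | 26 to 36 mm |
| Distance from my hole measurement | about 2.4 mm | under 6 mm |

The gripper was clear of everything. I did not re-measure the other plugs or the table items at the end. They looked unmoved where they showed in the pictures, and nothing but the stud was handled.

**What disagreed:**
- **Finger length:** the first grasp closed on air just above the bar. Wrist depth showed the fingers really end about 29 mm short of the reported TCP, so I used that offset for the second grasp. The stud was not moved by the miss.
- **Sideways force:** there was up to about 3 N during pressing and turning. The hole centre differs by 1 to 2 mm between the wrist view, the overhead view and the seated stud.

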